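Fit the drive sprocket to the unscrewing mould, set screws on the shaft flats

ROBOT

A 6-joint arm with a two-finger parallel gripper is mounted at the origin on the work surface. World frame = base frame: x ahead of the robot, y to its left, z up, the work surface at z = 0. Lengths are in m, angles in rad, forces in N, time in s.
With the tool pointing down it reaches from about 0.325 to 0.775 m from the base axis. Payload 5.5 kg.
Tool frame: the origin (TCP) lies at the very end of the fingers, on their centre line; the grasp point (between the pads) lies behind it (bot.grasp_offset is the z of the grasp point in the tool frame, in m); z points along the fingers, y is the direction in which the jaws open and shut (so a half turn about z gives the same grasp; the last joint's range is limited). The gripper opens to 88 mm and grips with 3 to 60 N. Pads are 20 mm wide; open, the fingers measure 115 mm over their backs; the gripper's body (75 mm by 178 mm) begins 61 mm behind the grasp point.
Start: joints at [1.254, 0.091, 1.231, -0, 1.82, -0.057], TCP at [0.154, 0.58, 0.19] pointing down, gripper open.
Joint ranges: [-2.87, 2.87], [-0.86, 2.18], [0.17, 2.46], [-1.51, 4.65], [0.06, 2.69], [-2.65, 2.65]. Speed limits (rad/s): [2.57, 2.57, 3.01, 3.14, 3.14, 3.14].

INTERFACE

Orientations are given as [roll, pitch, yaw] about the fixed x, y, z axes, in that order (R = Rz(yaw) Ry(pitch) Rx(roll)).
In Python, from workcell import bot, vision, ticket, spotter gives the robot as it stands.
- The arm moves only by the shell command python3 -m handwheel 'ROWS' [FORCE]. ROWS is JSON, a list of rows, each an object with "travel": the shift along the tool's x, y, z in cm, a list of three; "rot": the turn, a rotation vector about the tool's x, y, z in rad, a list of three; "gripper": the closure in counts, from 0 (fully open) to 255 (shut). In form: [{"travel": [dx, dy, dz], "rot": [rx, ry, rz], "gripper": gripper}, ...]. A call has 1 to 5 rows; each row is the pose to reach, as a shift and turn from the pose measured when the call began, along the tool's axes at that moment; what a row does not reach only later rows make up. A row lasts 1/10 s, in which the tool goes at most 50 mm and 8.59 degrees, less where a joint would pass 70% of its speed; a pose out of reach is approached as far as the arm can. A call with a gripper value outside its range is refused whole. The fingers move at their own pace and stop on an object; FORCE is the grip in N (left out, the last holds). Time passes only in rows, so rows that repeat a pose let the fingers close. It gives the time, the measured TCP pose, the force and the opening at its end, in the units of the state.
- bot.get_state(): the state, without advancing time (a new reading comes with each control period).
- vision.get_image(name): name is "scene" or "top" or "wrist"; returns the picture (480x640x3 uint8, red, green, blue); there is no depth.
- vision.calibration(name): a dict with "vertical_fov" (degrees; the focal length in pixels is half the picture's height over the tangent of half this angle, whatever the lens; pixels are square), "cx", "cy" (the principal point, pixels), "origin" and "orientation" of the camera in the world; the wrist camera has in their place "mount" (4x4, takes a point from camera to tool coordinates, whose origin is the TCP and whose axes are the flange's). Camera axes: x right, y up, looking along -z (the intrinsics and any distortion apply to the point x, -y, -z); pixel columns grow to the right and rows downward; lengths in m; the calibration is good to about 2 mm. A picture is of the moment at which its call begins: read the wrist's pose just before it. calibration takes no time and is no camera call.
- ticket.close_job(): hands the job in, once; it reports no verdict.
Trained networks look in the newest picture that a camera, given by its name, has taken for a name from the list of things; names that differ only in an ending like _2 or _b are one class to them, and where a whole thing is asked for, a point or a joint stands for the part that bears it (a point fixed in the world has none). Each returns a list of dicts, best first, with "p" (0 to 1); they miss things now and then, are a little off and sometimes report something else, mostly with a low value. They report only what shows in the picture. A call takes as long as a camera call. They do not tell look-alikes from the thing itself.
- spotter.look_for(camera, thing): "location" ([column, row] in pixels, amid what is visible of it).
- spotter.regions_of(camera, thing): "pixels" (480x640 bool, what is visible of it) and "location" ([column, row] in pixels, amid what is visible of it).
- spotter.spot_point(camera, thing): "location" ([column, row] in pixels: a listed point, or the origin of a listed thing).
The state is a dict: "time_s": time; "joint_positions": joint angles; "joint_vel": joint speeds; "joint_efforts": joint torques, N m; "ee_pos": TCP position; "eef_rot": TCP orientation; "wrist_force": force on the tool from outside, world axes, zero at the start; "torque": the same for the moment, N m; "opening": finger opening in m.
Only numpy, scipy, OpenCV 4.12 (cv2) and the standard library are available. Lean on these libraries where they do the work, as an engineer would, in place of code of your own. Each camera call takes 0.05 s, during which the arm holds its last target. There are 200 camera calls.

TASK

On the half mould's drive, first lock the shaft's carriage where it stands by turning the tee-shaped clamp knob clockwise until it is tight, without shifting the carriage. Then feel for the two set-screw flats on the upright shaft, turn the shaft until they face the mould's front and back, and slide the hubbed sprocket, hub up and a set screw over each flat, all the way down onto the shaft's shoulder. Finish while still gripping the sprocket by its hub and pressing it firmly down on the shoulder, so that the screws can be nipped up; leave the other things on the bench alone.

Things in the scene. Friction and masses are not known exactly. Their poses are not given: they have to be found in the camera images.
- mould: fixed half mould on the bench, dark steel: base plate 170 (x) x 420 (y) x 25 mm, on its -y end a block with its top 90 mm up, 75 to 255 mm from the origin; pins, cores and an already fitted driven sprocket stand on it up to 144 mm above the bench. Origin: on the bench under the middle of the carriage's travel. z up; its -x side is the mould's front, +x its back
- carriage: grey carriage on the mould's +y end, a 98 x 180 mm plate (top 40 mm above the bench) with a round bearing housing; it bears the shaft and clamp knob and slides along the mould's y, up to 20 mm either way. Knob loose, it shifts at about 8 N; locked, it holds over 25 N. Origin: on the shaft's axis, 25 mm above the bench; axes as the mould's
- shoulder (a point): on the shaft's axis at the top face of its 36 mm diameter shoulder, 100 mm above the bench, where the sprocket has to sit; axes as the mould's (they do not turn with the shaft). The 20 mm steel shaft stands 54 mm up from here, with a 2 mm chamfer on top
- shaft_end (a point): centre of the shaft's top, 154 mm above the bench; does not turn. Two opposite flats run the shaft's whole height, 15 mm across, each 13 mm wide; at the start they face any way. A pinch by flat fingers reads 15 mm square on the flats, rising to the full 20 mm at 41 degrees off and beyond. The shaft turns endlessly either way at about 0.06 N m and stays as left
- clamp_knob (a joint): turn of the clamp knob in rad: 0 fully loose, grows clockwise seen from above; the screw begins to bite at about 0.8 and grows stiffer (to about 0.2 N m), is tight from 1.25 on and stops at 2.2. It starts between 0 and 0.35
- clamp_knob_grip (a point): centre of the clamp knob's black tee bar, 101 mm above the bench, 95 mm from the shaft's axis on the mould's +y side. The bar is 48 mm long (this point's x axis, which turns with the knob), 14 mm thick (y) and 26 mm tall, on a 14 mm diameter stem
- sprocket: the sprocket to fit, dark steel, 0.31 to 0.41 kg, loose on the bench, hub up: toothed disc 66 mm diameter, 7 mm thick, below a hub of 40 mm diameter, 40 mm tall in all, with a 22 mm round bore. Origin: centre of its underside, z up. Two opposite set screws lie along its x axis; along its y axis the hub is free to grip. (The idler has no hub)
- set_screws (a point): on the sprocket's axis at the height of its two set screws, 24 mm above its underside; x along the screws. Their bright 7 mm square heads reach 30 mm from the axis; inside the bore their 8 mm diameter points stand 16.8 mm apart, so they pass only over the shaft's flats (within about 10 degrees), else the sprocket stops 30 mm short of the shoulder
- idler: flat plate sprocket without a hub or screws, same outside diameter (66 mm) and 7 mm thick, lying flat on the bench; it is not the one to fit. Origin: centre of its underside
- die_spring: coil spring 26 mm across, 38 mm tall, standing on top of the mould block among the cores. Origin: centre of its underside
- hex_key: L-shaped hex key of 8 mm bar, legs 116 and 34 mm, lying on the bench. Origin: middle of the long leg's underside
- hammer: brass-headed hammer, 260 mm long, lying on the bench. Origin: middle of its length, on the underside
- spray_can: spray can of mould release, 66 mm diameter, 190 mm tall, standing on the bench. Origin: centre of its underside
- bushing: steel guide bushing, a 34 mm diameter, 40 mm tall tube, standing on the bench. Origin: centre of its underside
- wrench: open-ended wrench, 180 mm long, lying on the bench. Origin: middle of its length, on the underside
Things that resemble listed ones, but are neither listed nor needed, are in the scene too. There is more than one size of the sprocket; the one meant has the size given above.

How it is judged:
By the outcome, as a careful person would: the job done as asked, in the order asked, and still so for the second after the job is handed in, while the arm keeps its last pose, push and grip.
It also fails if it takes over 72 s, if anything falls off the work surface, if the arm or the gripper's body presses on something with over 40 N, if the wrist force passes 120 N, or if a joint passes its speed limit or range.

## Working session

There is one attempt and no reset: what is moved stays moved. The work goes in short steps, Python scripts to look and compute and a shell command to move; the robot and the scene stay as the last step left them, time stands still between calls to the robot, and variables do not carry over. Pictures are saved under pics/ and viewed, about 8 in all and at most 12, crops included, and the job is handed in when it is done.

```bash
ls; mkdir -p pics
cat > h.py <<'E'
import numpy as np, cv2
from scipy.spatial.transform import Rotation as R
from workcell import bot, vision, ticket, spotter
def cam(name, st=None):
    c=vision.calibration(name); f=240/np.tan(np.radians(c['vertical_fov'])/2)
    if 'mount' in c:
        st=st or bot.get_state(); M=np.array(c['mount'])
        Rt=R.from_euler('xyz',st['eef_rot']).as_matrix(); 
        return f,c,Rt@M[:3,:3],Rt@M[:3,3]+np.array(st['ee_pos'])
    o=np.array(c['orientation'])
    Rm=o if o.shape==(3,3) else R.from_euler('xyz',o).as_matrix()
    return f,c,Rm,np.array(c['origin'])
def dist(c):
    for k in c:
        if 'dist' in k: return np.array(c[k],float).ravel()
    return np.zeros(5)
def ray(name,px,st=None):
    f,c,Rm,o=cam(name,st); K=np.array([[f,0,c['cx']],[0,f,c['cy']],[0,0,1]])
    u=cv2.undistortPoints(np.array([[px]],float),K,dist(c))[0,0]
    d=Rm@np.array([u[0],-u[1],-1]); return o,d
def atz(name,px,z,st=None):
    o,d=ray(name,px,st); return o+d*(z-o[2])/d[2]
def proj(name,P,st=None):
    f,c,Rm,o=cam(name,st); p=Rm.T@(np.array(P)-o); p=p*[1,-1,-1]
    K=np.array([[f,0,c['cx']],[0,f,c['cy']],[0,0,1]])
    return cv2.projectPoints(p.reshape(1,1,3),np.zeros(3),np.zeros(3),K,dist(c))[0].ravel()
def snap(name,fn=None,crop=None,scale=1):
    im=vision.get_image(name)
    if fn:
        o=im[:,:,::-1]
        if crop: o=o[crop[1]:crop[3],crop[0]:crop[2]]
        cv2.imwrite('pics/'+fn,cv2.resize(o,None,fx=scale,fy=scale,interpolation=cv2.INTER_CUBIC))
    return im
E
python3 - <<'E'
from h import *
np.set_printoptions(precision=4,suppress=True)
print(bot.get_state(), bot.grasp_offset)
for n in ['scene','top','wrist']: print(n,vision.calibration(n))
a=snap('top');b=snap('scene')
cv2.imwrite('pics/top.png',a[:,:,::-1]);cv2.imwrite('pics/scene.png',b[:,:,::-1])
Z={'shaft_end':.154,'clamp_knob_grip':.101,'shoulder':.1,'sprocket':0,'set_screws':.024,'idler':0,'mould':0,'carriage':.025}
for n in ['top','scene']:
  for t,z in Z.items():
    print(n,t,[(np.round(d['p'],2),np.round(d['location']),np.round(atz(n,d['location'],z),4)) for d in spotter.spot_point(n,t)[:4]])
E
```

```text
pics
{'time_s': 0.0, 'joint_positions': array([ 1.2543,  0.0919,  1.2319, -0.    ,  1.8197, -0.0567]), 'joint_vel': array([-0.0003, -0.0006,  0.0005,  0.0004, -0.0017,  0.001 ]), 'joint_efforts': array([  0.0001, -44.6424, -40.6463,   0.0698,   0.0286,  -0.0001]), 'ee_pos': array([0.154 , 0.5795, 0.1885]), 'eef_rot': array([-3.1397, -0.0001,  2.8818]), 'wrist_force': array([0.4607, 0.0624, 1.1372]), 'torque': array([ 0.0324, -0.0109,  0.0269]), 'opening': 0.08784228350333784} -0.0187
scene {'vertical_fov': 44.808062653053085, 'cx': 317.4080351926324, 'cy': 238.61061763691487, 'origin': array([1.157 , 0.6027, 1.2185]), 'orientation': array([0.6786, 0.0099, 2.3067])}
top {'vertical_fov': 54.92426551686123, 'cx': 319.82726960625956, 'cy': 235.10153335634473, 'origin': array([0.2863, 0.0056, 1.2013]), 'orientation': array([ 0.1947,  0.0024, -1.5705])}
wrist {'vertical_fov': 59.10008611586033, 'cx': 320.887972985417, 'cy': 240.17308163859477, 'mount': array([[ 0.0006,  0.9664,  0.2572,  0.0685],
       [ 1.    , -0.001 ,  0.0012, -0.0006],
       [ 0.0014,  0.2572, -0.9664, -0.195 ],
    
[... 1449 characters left out ...]
y([0.5664, 0.0788, 0.1   ]))]
scene sprocket [(np.float64(0.94), array([476., 360.]), array([0.4617, 0.446 , 0.    ])), (np.float64(0.74), array([438., 334.]), array([0.4622, 0.3441, 0.    ]))]
scene set_screws [(np.float64(0.96), array([439., 328.]), array([0.4619, 0.3397, 0.024 ])), (np.float64(0.66), array([478., 358.]), array([0.4658, 0.4508, 0.024 ])), (np.float64(0.59), array([492., 317.]), array([0.3519, 0.4163, 0.024 ]))]
scene idler [(np.float64(0.75), array([241., 189.]), array([ 0.4477, -0.3528,  0.    ]))]
scene mould [(np.float64(0.84), array([325., 297.]), array([0.5616, 0.0736, 0.    ]))]
scene carriage [(np.float64(0.71), array([325., 292.]), array([0.5651, 0.0754, 0.025 ]))]
```

View pics/top.png

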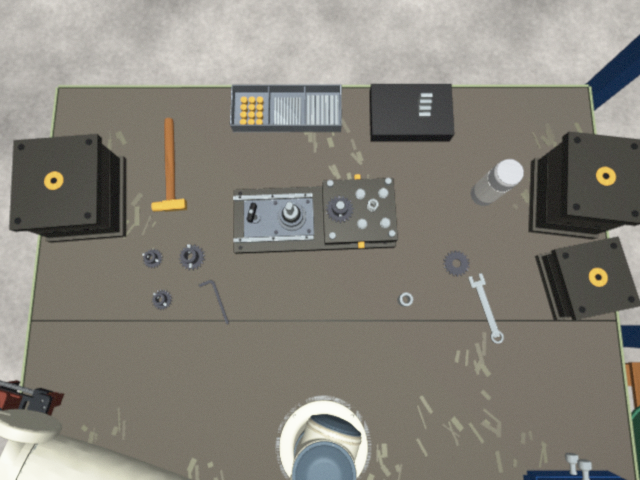

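View pics/scene.png

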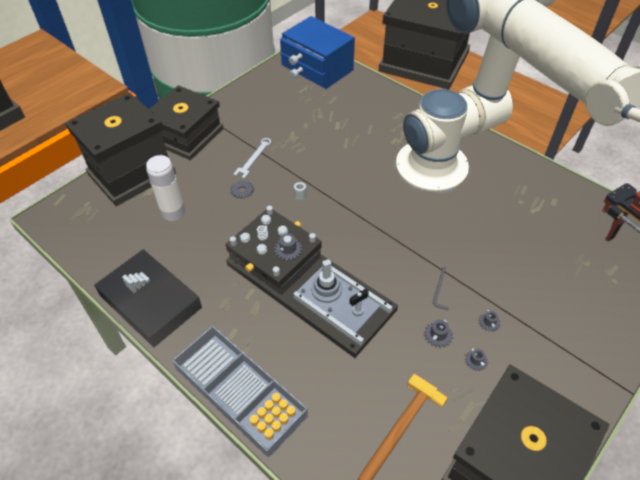

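The sprocket candidates in the top picture are (191,256), (151,258) and (161,299). The first looks larger, about 25 px, which is the 66 mm expected. I'll confirm it in a rectified metric crop, which also gives the mould's yaw.

Run:
```python
from h import *
np.set_printoptions(precision=4,suppress=True)
im=vision.get_image('top')
def rect(z,x0,x1,y0,y1,s):
    # out col -> y decreasing, row -> x decreasing
    W,H=int((y1-y0)*s),int((x1-x0)*s)
    w=[(x1,y1),(x1,y0),(x0,y0),(x0,y1)]
    src=np.float32([proj('top',[x,y,z]) for x,y in w]); dst=np.float32([(0,0),(W,0),(W,H),(0,H)])
    return cv2.warpPerspective(im,cv2.getPerspectiveTransform(src,dst),(W,H),flags=cv2.INTER_CUBIC)
A=rect(.04,.45,.69,-.14,.24,2000)   # 760x480 mould at z=.04
B=rect(.0,.32,.50,.29,.48,2000) #380x360
cv2.imwrite('pics/rm.png',cv2.resize(A,None,fx=.75,fy=.75)[:,:,::-1]) 
C=np.zeros((580,780,3),np.uint8); C[:300,:475]=cv2.resize(A,(475,300)); C[300:,:295]=cv2.resize(B,(295,280))
b=snap('scene'); C[300:,300:780]=cv2.resize(b[300:380,400:520],(480,320))[:280]
C[:300,480:780]=cv2.resize(b[240:330,310:400],(300,300))
cv2.imwrite('pics/comp.png',C[:,:,::-1])
for t in ['carriage','mould','clamp_knob','sprocket']:
  for n in ['top','scene']:
    (vision.get_image(n))
    for r in spotter.regions_of(n,t)[:4]:
      m=r['pixels'].astype(np.uint8); pts=np.argwhere(m)[:,::-1]
      z={'carriage':.04,'mould':.025,'clamp_knob':.114,'sprocket':.003}[t]
      w=np.float32([atz(n,p,z)[:2] for p in pts])
      print(n,t,round(r['p'],2),np.round(r['location']),m.sum(),cv2.minAreaRect(w))
```

```text
top carriage 0.87 [276. 218.] 2574 ((0.5610808730125427, 0.11458824574947357), (0.09858960658311844, 0.179671049118042), 1.9363340139389038)
top carriage 0.71 [253. 211.] 156 ((0.5751408338546753, 0.1866818517446518), (0.050656210631132126, 0.025842884555459023), 1.5501817464828491)Traceback (most recent call last):
  File "<stdin>", line 23, in <module>
  File "h.py", line 22, in atz
    o,d=ray(name,px,st); return o+d*(z-o[2])/d[2]
        ~~~^^^^^^^^^^^^
  File "h.py", line 18, in ray
    f,c,Rm,o=cam(name,st); K=np.array([[f,0,c['cx']],[0,f,c['cy']],[0,0,1]])
             ~~~^^^^^^^^^
  File "h.py", line 5, in cam
    c=vision.calibration(name); f=240/np.tan(np.radians(c['vertical_fov'])/2)
ValueError: time passes only in moves, steps and waits
```

View pics/comp.png

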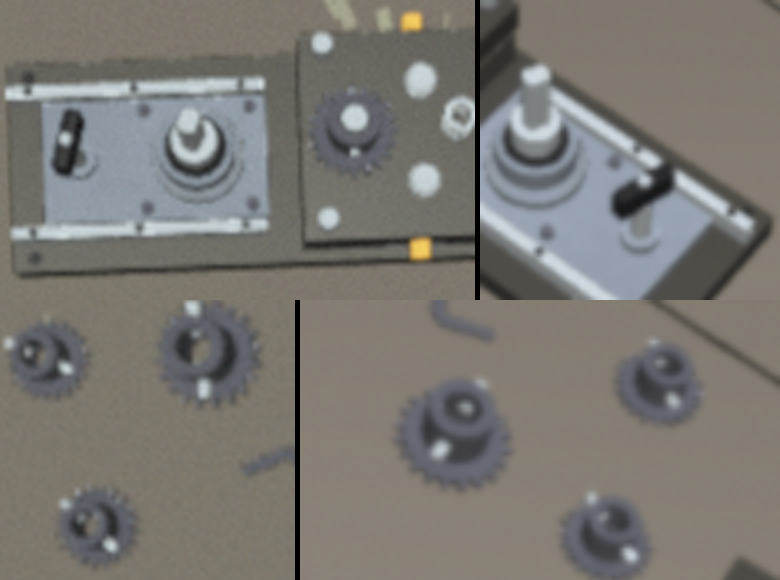

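The composite shows the larger sprocket at about (205,350) in the lower left panel. Its disc is about 64 mm across and its screws lie at roughly +8° to world x, so it is the one meant. The two others are about 48 mm. The knob bar is at about (68,143) in the upper left panel, at roughly −6° in world, and the rails give the mould a yaw of about +2°. I'll move above the carriage so the wrist camera can measure precisely.

```bash
python3 - <<'E'
s=open('h.py').read().replace("def cam(","import functools\n@functools.lru_cache\ndef cal(n): return vision.calibration(n)\ndef cam(",1).replace("c=vision.calibration(name); f","c=cal(name); f")
open('h.py','w').write(s)
E
cat > g.py <<'E'
import sys; from h import *
# print travel(cm)/rot to world x y z(m) yaw(deg), tool down
s=bot.get_state(); R0=R.from_euler('xyz',s['eef_rot'])
a=[float(v) for v in sys.argv[1:5]]
d=R0.inv().apply(np.array(a[:3])-s['ee_pos'])*100
rv=(R0.inv()*R.from_euler('xyz',[np.pi,0,np.radians(a[3])])).as_rotvec()
print('travel',np.round(d,2),'rot',np.round(rv,3),'t',round(s['time_s'],2),'pos',np.round(s['ee_pos'],4),'yaw',round(np.degrees(s['eef_rot'][2]),2),'F',np.round(s['wrist_force'],1),'T',np.round(s['torque'],2),'open',round(s['opening']*1000,2),'q6',round(s['joint_positions'][5],2))
E
python3 -m handwheel '[{"travel":[-51,-33,-6],"rot":[0,0,-0.3],"gripper":0},{"travel":[-51,-33,-6],"rot":[0,0,-0.3],"gripper":0},{"travel":[-51,-33,-6],"rot":[0,0,-0.3],"gripper":0},{"travel":[-51,-33,-6],"rot":[0,0,-0.3],"gripper":0},{"travel":[-51,-33,-6],"rot":[0,0,-0.3],"gripper":0}]'
python3 g.py .56 .13 .25 182
```

```text
time_s: 1.6
ee_pos: [0.3199, 0.3968, 0.2143]
eef_rot: [3.141, 0.001, -3.101]
wrist_force: [0.7, 1.5, 0.9]
opening: 0.0879
travel [-22.91 -27.63  -3.57] rot [0.    0.001 0.006] t 1.6 pos [0.3199 0.3968 0.2143] yaw -177.67 F [0.7 1.5 0.9] T [ 0.07 -0.03 -0.04] open 87.88 q6 -0.79
```

```bash
python3 -m handwheel '[{"travel":[-22.9,-27.6,-3.6],"rot":[0,0,0],"gripper":0},{"travel":[-22.9,-27.6,-3.6],"rot":[0,0,0],"gripper":0},{"travel":[-22.9,-27.6,-3.6],"rot":[0,0,0],"gripper":0},{"travel":[-22.9,-27.6,-3.6],"rot":[0,0,0],"gripper":0},{"travel":[-22.9,-27.6,-3.6],"rot":[0,0,0],"gripper":0}]'
python3 -m handwheel '[{"travel":[-5.2,-6.2,-1],"rot":[0,0,0],"gripper":0},{"travel":[-5.2,-6.2,-1],"rot":[0,0,0],"gripper":0},{"travel":[-5.2,-6.2,-1],"rot":[0,0,0],"gripper":0},{"travel":[-5.2,-6.2,-1],"rot":[0,0,0],"gripper":0}]'
python3 g.py .56 .13 .25 182
python3 - <<'E'
from h import *
np.set_printoptions(precision=4,suppress=True)
st=bot.get_state(); im=snap('wrist','w1.png')
for t,z in {'shaft_end':.154,'clamp_knob_grip':.101,'shoulder':.1,'carriage':.025,'mould':0}.items():
    print(t,[(np.round(d['p'],2),np.round(d['location'],1),np.round(atz('wrist',d['location'],z,st),4)) for d in spotter.spot_point('wrist',t)[:3]])
for t,z in {'carriage':.04,'clamp_knob':.114}.items():
    for r in spotter.regions_of('wrist',t)[:2]:
      m=r['pixels'].astype(np.uint8); h=cv2.convexHull(np.argwhere(m)[:,::-1].astype(np.int32))[:,0]
      w=np.float32([atz('wrist',p,z,st)[:2] for p in h]); print(t,round(r['p'],2),r['location'],cv2.minAreaRect(w))
E
```

```text
time_s: 2.1
ee_pos: [0.4863, 0.2116, 0.2395]
eef_rot: [3.141, 0.001, -3.101]
wrist_force: [-0.0, 1.0, 0.4]
opening: 0.0874
time_s: 2.5
ee_pos: [0.5409, 0.1514, 0.2492]
eef_rot: [3.141, 0.0, -3.102]
wrist_force: [0.0, 0.5, 0.4]
opening: 0.0879
travel [-1.83 -2.21 -0.08] rot [0.001 0.    0.004] t 2.5 pos [0.5409 0.1514 0.2492] yaw -177.75 F [0.  0.5 0.4] T [ 0.03 -0.    0.03] open 87.85 q6 -1.4
shaft_end [(np.float64(0.59), array([218.8, 255.3]), array([0.5634, 0.0778, 0.154 ]))]
clamp_knob_grip [(np.float64(0.6), array([350. , 238.3]), array([0.5608, 0.1753, 0.101 ]))]
shoulder []
carriage [(np.float64(0.81), array([247.7, 215.5]), array([0.5608, 0.077 , 0.025 ]))]
mould [(np.float64(0.94), array([250.2, 213.7]), array([0.5641, 0.0754, 0.    ]))]
carriage 0.73 [280.9, 216.0] ((0.5627812743186951, 0.11387254297733307), (0.09886199980974197, 0.17904269695281982), 2.2815868854522705)
clamp_knob 0.6 [347.6, 238.0] ((0.5577361583709717, 0.171042338013649), (0.019784290343523026, 0.049592360854148865), 74.8316421508789)
```

View pics/w1.png

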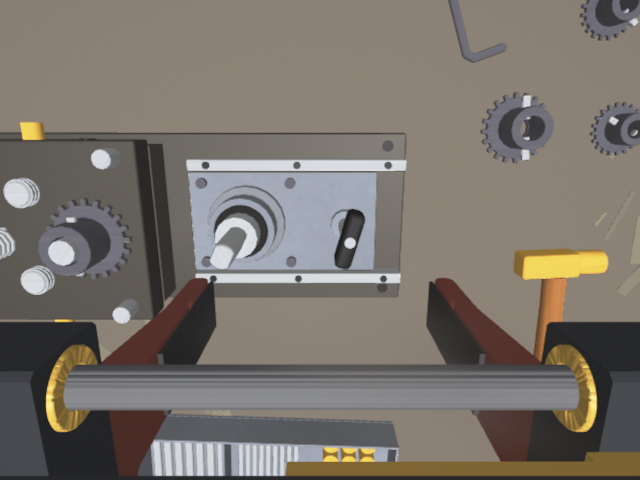

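The wrist view shows the bar from about (357,211) to (342,266) and the shaft top at about (219,255). The bar is at −15° in world, so the knob stands at about 0.30, and its centre is near (0.560, 0.1735). I'll go above it, aligned with the bar, for a closer measurement.

```bash
python3 g.py .56 .1735 .15 164.8
```

```text
travel [-2.04  2.01  9.98] rot [0.001 0.001 0.307] t 2.9 pos [0.5404 0.1525 0.2497] yaw -177.59 F [ 1.  -0.8 -0.8] T [ 0.02 -0.06  0.05] open 87.93 q6 -1.4
```

```bash
python3 -m handwheel '[{"travel":[-2,2,5],"rot":[0,0,0.15],"gripper":0},{"travel":[-2,2,10],"rot":[0,0,0.3],"gripper":0},{"travel":[-2,2,10],"rot":[0,0,0.307],"gripper":0},{"travel":[-2,2,10],"rot":[0,0,0.307],"gripper":0}]' >/dev/null
cat > k.py <<'E'
from h import *
np.set_printoptions(precision=4,suppress=True)
st=bot.get_state(); im=snap('wrist','w2.png')
for t,z in {'shaft_end':.154,'clamp_knob_grip':.101}.items():
    print(t,[(np.round(d['p'],2),np.round(d['location'],1),np.round(atz('wrist',d['location'],z,st),4)) for d in spotter.spot_point('wrist',t)[:3]])
for t,z in {'clamp_knob':.114}.items():
    for r in spotter.regions_of('wrist',t)[:2]:
      m=(r['pixels']&(im.max(2)<70)).astype(np.uint8); h=cv2.convexHull(np.argwhere(m)[:,::-1].astype(np.int32))[:,0]
      w=np.float32([atz('wrist',p,z,st)[:2] for p in h]); print(t,round(r['p'],2),r['location'],m.sum(),cv2.minAreaRect(h),cv2.minAreaRect(w))
E
python3 k.py; python3 g.py .56 .1735 .15 164.8
```

```text
shaft_end [(np.float64(0.86), array([141.7, 333.5]), array([0.5641, 0.0796, 0.154 ])), (np.float64(0.21), array([327.5, 251. ]), array([0.5466, 0.1788, 0.154 ]))]
clamp_knob_grip [(np.float64(0.9), array([325.8, 255.1]), array([0.5639, 0.1739, 0.101 ])), (np.float64(0.16), array([176.1, 295.5]), array([0.5654, 0.0784, 0.101 ]))]
clamp_knob 0.88 [325.0, 252.7] 1513 ((325.1671447753906, 251.01983642578125), (84.26182556152344, 23.13629913330078), 88.63607025146484) ((0.5583500862121582, 0.17493456602096558), (0.013106792233884335, 0.049561019986867905), 76.29144287109375)
clamp_knob 0.72 [256.1, 242.5] 2540 ((235.3928680419922, 248.99630737304688), (104.14166259765625, 206.10324096679688), 85.11479949951172) ((0.5446827411651611, 0.12697863578796387), (0.11464034020900726, 0.06082645803689957), 80.36792755126953)
travel [ 0.11 -0.04  0.39] rot [0.004 0.007 0.002] t 3.5 pos [0.5611 0.1736 0.1539] yaw 164.91 F [0.2 0.  0. ] T [-0.01  0.01 -0.02] open 87.94 q6 -1.07
```

View pics/w2.png

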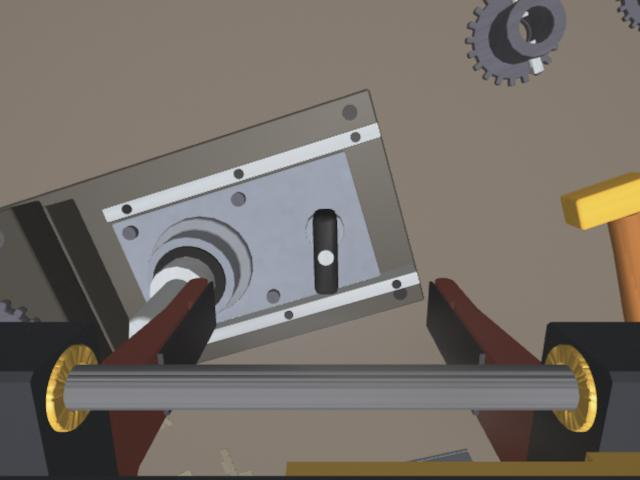

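```bash
python3 g.py .561 .175 .125 166; python3 -m handwheel '[{"travel":[0.1,0.1,2.5],"rot":[0,0,-0.02],"gripper":0},{"travel":[0.1,0.1,2.5],"rot":[0,0,-0.02],"gripper":0},{"travel":[0.1,0.1,2.5],"rot":[0,0,-0.02],"gripper":0}]' >/dev/null
python3 k.py; python3 g.py .561 .175 .125 166
python3 - <<'E'
from h import *
for i in range(5):
    s=bot.get_state(); print(s['ee_pos'],s['eef_rot'])
E
```

```text
travel [0.07 0.12 2.89] rot [ 0.004  0.007 -0.019] t 3.5 pos [0.5611 0.1736 0.1539] yaw 164.91 F [0.2 0.  0. ] T [-0.01  0.01 -0.02] open 87.94 q6 -1.07
shaft_end [(np.float64(0.56), array([118.4, 346.8]), array([0.5646, 0.0792, 0.154 ]))]
clamp_knob_grip [(np.float64(0.93), array([325. , 256.9]), array([0.5624, 0.176 , 0.101 ]))]
clamp_knob 0.85 [322.3, 256.5] 1854 ((321.5, 256.0), (90.0, 25.0), 90.0) ((0.5580805540084839, 0.1749318540096283), (0.013134278357028961, 0.04935780167579651), 76.55909729003906)
travel [ 0.02 -0.    0.54] rot [0.005 0.008 0.001] t 4.0 pos [0.5611 0.1749 0.1304] yaw 166.05 F [0.5 0.3 0.7] T [-0.02  0.04 -0.02] open 87.87 q6 -1.08
[0.5611459  0.17494055 0.13037783] [3.13663752 0.00836966 2.89808686]
[0.5611459  0.17494055 0.13037783] [3.13663752 0.00836966 2.89808686]
[0.5611459  0.17494055 0.13037783] [3.13663752 0.00836966 2.89808686]
[0.5611459  0.17494055 0.13037783] [3.13663752 0.00836966 2.89808686]
[0.5611459  0.17494055 0.13037783] [3.13663752 0.00836966 2.89808686]
```

```bash
python3 -m handwheel '[{"travel":[0.1,-0.05,2.3],"rot":[0.005,0.008,0],"gripper":120},{"travel":[0.1,-0.05,4.7],"rot":[0.005,0.008,0],"gripper":120},{"travel":[0.1,-0.05,4.7],"rot":[0.005,0.008,0],"gripper":180},{"travel":[0.1,-0.05,4.7],"rot":[0.005,0.008,0],"gripper":190}]' 5 >/dev/null;python3 g.py .561 .1745 .083 166
python3 -m handwheel '[{"travel":[0,0,0],"rot":[0,0,0],"gripper":190},{"travel":[0,0,0],"rot":[0,0,0],"gripper":225},{"travel":[0,0,0],"rot":[0,0,0],"gripper":225},{"travel":[0,0,0],"rot":[0,0,0],"gripper":225}]' 5 >/dev/null;python3 g.py .561 .1745 .083 166
```

```text
travel [-0.07 -0.01  0.08] rot [-0.    -0.     0.001] t 4.4 pos [0.5604 0.1748 0.0838] yaw 166.05 F [ 0.6 -0.7  0.9] T [-0.02 -0.03 -0.03] open 59.46 q6 -1.08
travel [-0.04 -0.02  0.15] rot [0.    0.001 0.001] t 4.8 pos [0.5607 0.1748 0.0845] yaw 166.05 F [ 0.  -0.9  0.2] T [ 0.01 -0.03 -0.  ] open 27.53 q6 -1.08
```

```bash
python3 -m handwheel '[{"travel":[0,0,0],"rot":[0,0,0],"gripper":225},{"travel":[0,0,0],"rot":[0,0,0],"gripper":225},{"travel":[0,0,0],"rot":[0,0,0],"gripper":225}]' 4 >/dev/null;python3 g.py .561 .1745 .083 166
```

```text
travel [-0.04 -0.03  0.15] rot [0.    0.001 0.001] t 5.1 pos [0.5607 0.1749 0.0845] yaw 166.05 F [0.3 0.8 0.8] T [-0.01  0.02  0.06] open 10.75 q6 -1.08
```

Run:
```python
from h import *
snap('wrist','w3.png',(160,120,480,360),2)
```

```text
(no output)
```

View pics/w3.png

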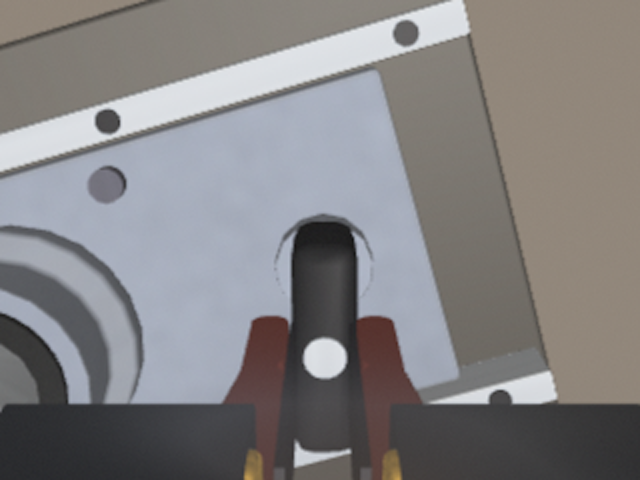

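The fingers straddle the bar, centred on it at about (325,355) in the crop. I'll firm up the grip and see whether the fingers stop.

```bash
python3 -m handwheel '[{"travel":[0,0,0],"rot":[0,0,0],"gripper":255},{"travel":[0,0,0],"rot":[0,0,0],"gripper":255}]' 6 >/dev/null;python3 g.py .561 .1745 .083 166
```

```text
travel [-0.04 -0.02  0.14] rot [0.    0.001 0.001] t 5.35 pos [0.5606 0.1748 0.0844] yaw 166.05 F [-0.3  0.6  0.4] T [ 0.01 -0.03  0.  ] open 0.77 q6 -1.08
```

Run:
```python
from h import *
st=bot.get_state();print(st['opening'],st['ee_pos'],st['joint_positions'])
snap('wrist','w4.png',(160,120,480,360),2)
for t,z in {'clamp_knob_grip':.101,'shaft_end':.154}.items():
    print(t,[(np.round(d['p'],2),np.round(d['location'],1),np.round(atz('wrist',d['location'],z,st),4)) for d in spotter.spot_point('wrist',t)[:3]])
```

```text
0.0007696516418829782 [0.56062501 0.17484076 0.08441792] [ 2.44524393e-01  6.07335138e-02  1.44849271e+00 -2.22074524e-04
  1.63169578e+00 -1.08276996e+00]
clamp_knob_grip [(np.float64(0.86), array([325.3, 289.6]), array([0.5628, 0.1754, 0.101 ]))]
shaft_end [(np.float64(0.9), array([ 58.7, 415.3]), array([0.5652, 0.0797, 0.154 ]))]
```

View pics/w4.png

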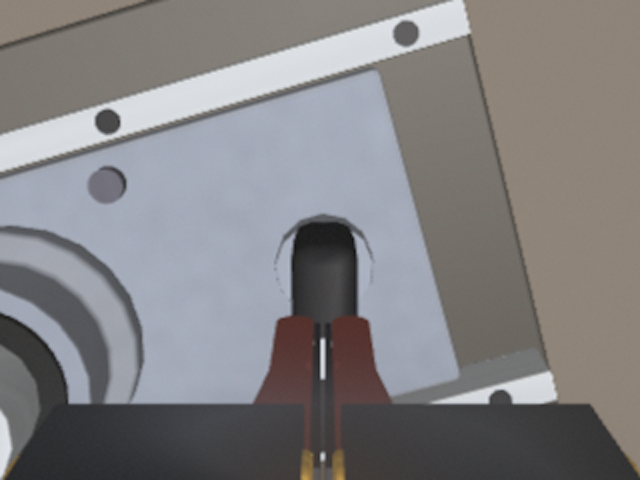

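Run:
```python
from h import *
st=bot.get_state();Rt=R.from_euler('xyz',st['eef_rot'])
for z in (0,-.0187,-.03,-.05):
  for x in (0,.01): print(x,z,proj('wrist',Rt.apply([x,0,z])+st['ee_pos'],st))
for P in ([.561,.175,.114],[.561,.175,.101],[.561,.175,.088]): print(P,proj('wrist',P,st))
```

```text
0 0 [322.74237707 273.18232955]
0.01 0 [322.77870292 253.4975016 ]
0 -0.0187 [322.86282931 287.1845604 ]
0.01 -0.0187 [322.90436572 265.77565707]
0 -0.03 [322.94753157 297.03095797]
0.01 -0.03 [322.99291527 274.42758153]
0 -0.05 [323.12618951 317.7994377 ]
0.01 -0.05 [323.18018608 292.72527931]
[0.561, 0.175, 0.114] [323.53517555 297.2737115 ]
[0.561, 0.175, 0.101] [323.39487061 286.03884154]
[0.561, 0.175, 0.088] [323.27194795 276.19585165]
```

The fingers are closed above the bar. Their tips appear at row 279, where the stated TCP should show at about row 253, so the real tips sit roughly 30 mm behind the reported TCP. I'll open them, lower by 18 mm and test for contact.

```bash
python3 -m handwheel '[{"travel":[0,0,0],"rot":[0,0,0],"gripper":150},{"travel":[0,0,0],"rot":[0,0,0],"gripper":150},{"travel":[0,0,0],"rot":[0,0,0],"gripper":150},{"travel":[0,0,0],"rot":[0,0,0],"gripper":150},{"travel":[0,0,1],"rot":[0,0,0],"gripper":150}]' 4 >/dev/null;python3 g.py .561 .1745 .0665 166
python3 -m handwheel '[{"travel":[0,0,0.9],"rot":[0,0,0],"gripper":150},{"travel":[0,0,0.9],"rot":[0,0,0],"gripper":225},{"travel":[0,0,0.9],"rot":[0,0,0],"gripper":225},{"travel":[0,0,0.9],"rot":[0,0,0],"gripper":225},{"travel":[0,0,0.9],"rot":[0,0,0],"gripper":225}]' 4 >/dev/null;python3 g.py .561 .1745 .083 166
```

```text
travel [ 0.05 -0.07  0.93] rot [0.002 0.003 0.001] t 6.0 pos [0.5616 0.1751 0.0758] yaw 166.05 F [-0.3 -0.1  0.2] T [ 0.   -0.02  0.03] open 35.09 q6 -1.08
travel [ 0.05 -0.08 -1.59] rot [0.002 0.004 0.001] t 6.5 pos [0.5618 0.1751 0.0671] yaw 166.05 F [ 0.4  0.5 -1.8] T [ 0.02 -0.04  0.07] open 13.89 q6 -1.08
```

```bash
python3 -m handwheel '[{"travel":[0,0,0],"rot":[0,0,0],"gripper":255},{"travel":[0,0,0],"rot":[0,0,0],"gripper":255},{"travel":[0,0,0],"rot":[0,0,0],"gripper":255}]' 35;python3 g.py .561 .1745 .067 166
```

```text
time_s: 6.8
ee_pos: [0.5618, 0.1752, 0.0671]
eef_rot: [3.14, 0.004, 2.898]
wrist_force: [0.2, 0.0, -1.5]
opening: 0.0137
travel [ 0.06 -0.08  0.01] rot [0.002 0.004 0.001] t 6.8 pos [0.5618 0.1752 0.0671] yaw 166.06 F [ 0.2  0.  -1.5] T [-0.    0.01  0.07] open 13.71 q6 -1.08
```

```bash
python3 -m handwheel '[{"travel":[0,0,0],"rot":[0,0,0.12],"gripper":255},{"travel":[0,0,0],"rot":[0,0,0.24],"gripper":255},{"travel":[0,0,0],"rot":[0,0,0.36],"gripper":255},{"travel":[0,0,0],"rot":[0,0,0.45],"gripper":255},{"travel":[0,0,0],"rot":[0,0,0.45],"gripper":255}]' 35 >/dev/null;python3 g.py .5618 .1752 .067 166
python3 -m handwheel '[{"travel":[0,0,0],"rot":[0,0,0.12],"gripper":255},{"travel":[0,0,0],"rot":[0,0,0.24],"gripper":255},{"travel":[0,0,0],"rot":[0,0,0.32],"gripper":255},{"travel":[0,0,0],"rot":[0,0,0.4],"gripper":255},{"travel":[0,0,0],"rot":[0,0,0.4],"gripper":255}]' 35 >/dev/null;python3 g.py .5618 .1752 .067 166
```

```text
travel [0.02 0.09 0.  ] rot [ 0.001  0.003 -0.45 ] t 7.3 pos [0.5614 0.1744 0.067 ] yaw 140.2 F [-2.7 -1.8 -0.2] T [-0.6   0.41 -0.1 ] open 13.28 q6 -0.63
travel [0.07 0.15 0.  ] rot [-0.     0.002 -0.849] t 7.8 pos [0.5608 0.1739 0.067 ] yaw 117.35 F [-3.3 -2.6  0.4] T [-0.65  0.74 -0.15] open 13.62 q6 -0.23
```

```bash
python3 -m handwheel '[{"travel":[0,0,0],"rot":[0,0,0.12],"gripper":255},{"travel":[0,0,0],"rot":[0,0,0.24],"gripper":255},{"travel":[0,0,0],"rot":[0,0,0.36],"gripper":255},{"travel":[0,0,0],"rot":[0,0,0.45],"gripper":255},{"travel":[0,0,0],"rot":[0,0,0.45],"gripper":255}]' 45 >/dev/null;python3 g.py .5618 .1752 .067 166
```

```text
travel [0.15 0.18 0.01] rot [-1.000e-03  2.000e-03 -1.298e+00] t 8.3 pos [0.56   0.1736 0.0671] yaw 91.65 F [-4.9 -2.8  1.8] T [-0.53  0.96 -0.08] open 13.62 q6 0.22
```

```bash
python3 -m handwheel '[{"travel":[0,0,0],"rot":[0,0,0],"gripper":150},{"travel":[0,0,0],"rot":[0,0,0],"gripper":100},{"travel":[0,0,0],"rot":[0,0,0],"gripper":100},{"travel":[0,0,-4],"rot":[0,0,0],"gripper":100},{"travel":[0,0,-8.5],"rot":[0,0,0],"gripper":100}]' 10 >/dev/null
python3 -m handwheel '[{"travel":[0,0,-3],"rot":[0,0,0],"gripper":100},{"travel":[-5,0.2,-4],"rot":[0,0,0],"gripper":100},{"travel":[-9.4,0.5,-5],"rot":[0,0,0],"gripper":100},{"travel":[-9.4,0.5,-5],"rot":[0,0,0],"gripper":100},{"travel":[-9.4,0.5,-5],"rot":[0,0,0],"gripper":100}]' 10 >/dev/null
python3 g.py .5645 .0795 .16 92.2
cat > s.py <<'E'
from h import *
import sys
np.set_printoptions(precision=4,suppress=True)
st=bot.get_state(); im=snap('wrist',sys.argv[1])
for t,z in {'shaft_end':.154,'shoulder':.1,'clamp_knob_grip':.101,'carriage':.025}.items():
    print(t,[(np.round(d['p'],2),np.round(d['location'],1),np.round(atz('wrist',d['location'],z,st),4)) for d in spotter.spot_point('wrist',t)[:3]])
E
python3 s.py w5.png
```

```text
travel [ 0.03 -0.26  4.12] rot [-0.004  0.002 -0.01 ] t 9.3 pos [0.5673 0.0794 0.2012] yaw 91.65 F [-0.7  0.2 -0.4] T [-0.07  0.02  0.01] open 53.32 q6 0.05
shaft_end [(np.float64(0.66), array([315. , 245.5]), array([0.5649, 0.0802, 0.154 ]))]
shoulder [(np.float64(0.67), array([315.6, 228.2]), array([0.5644, 0.0777, 0.1   ]))]
clamp_knob_grip [(np.float64(0.65), array([315.9,  86.9]), array([0.5621, 0.1735, 0.101 ]))]
carriage [(np.float64(0.67), array([315.8, 203.2]), array([0.5632, 0.0824, 0.025 ])), (np.float64(0.37), array([325.4, 449.9]), array([ 0.5801, -0.179 ,  0.025 ]))]
```

View pics/w5.png

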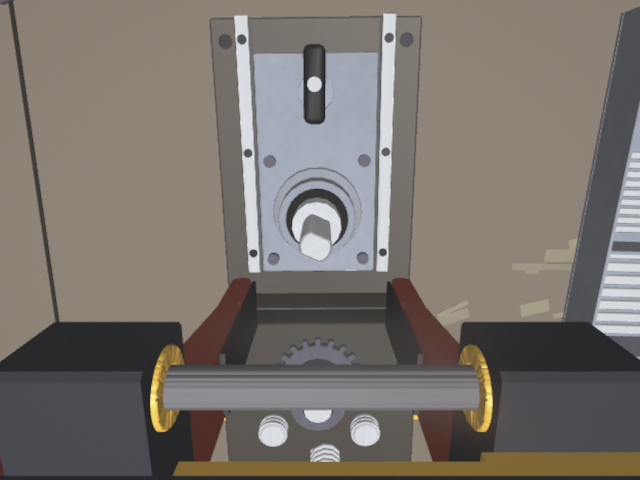

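The knob bar is now vertical in the view, at (315,85). The shaft is where it was, about (0.565, 0.080), so the carriage did not shift. Next I'll pinch the shaft at the target yaw.

```bash
python3 -m handwheel '[{"travel":[0,-0.26,4],"rot":[-0.004,0.002,-0.01],"gripper":130},{"travel":[0,-0.26,8],"rot":[-0.004,0.002,-0.01],"gripper":150},{"travel":[0,-0.26,10],"rot":[-0.004,0.002,-0.01],"gripper":160},{"travel":[0,-0.26,10],"rot":[-0.004,0.002,-0.01],"gripper":180},{"travel":[0,-0.26,10],"rot":[-0.004,0.002,-0.01],"gripper":225}]' 4 >/dev/null
python3 g.py .5645 .0795 .102 92.2
python3 -m handwheel '[{"travel":[0,0,0],"rot":[0,0,0],"gripper":225},{"travel":[0,0,0],"rot":[0,0,0],"gripper":225},{"travel":[0,0,0],"rot":[0,0,0],"gripper":225},{"travel":[0,0,0],"rot":[0,0,0],"gripper":225}]' 4 >/dev/null
python3 g.py .5645 .0795 .102 92.2
```

```text
travel [-0.2   0.1  -0.14] rot [-0.002  0.     0.005] t 10.05 pos [0.5634 0.0815 0.1006] yaw 92.47 F [0.3 0.8 0.3] T [-0.05  0.08 -0.01] open 21.03 q6 0.04
travel [-0.21  0.1  -0.05] rot [-0.001  0.     0.005] t 10.45 pos [0.5634 0.0816 0.1015] yaw 92.47 F [-4.  -0.6  0.9] T [-0.09  0.78  0.04] open 19.77 q6 0.04
```

```bash
python3 -m handwheel '[{"travel":[-0.2,-0.05,0],"rot":[0,0,0],"gripper":225},{"travel":[-0.2,-0.05,0],"rot":[0,0,0],"gripper":225},{"travel":[-0.2,-0.05,0],"rot":[0,0,0],"gripper":225}]' 4 >/dev/null
python3 g.py .5645 .0795 .102 92.2
python3 -m handwheel '[{"travel":[0,-0.1,0],"rot":[0,0,0],"gripper":225},{"travel":[0,-0.1,0],"rot":[0,0,0],"gripper":225},{"travel":[0,-0.1,0],"rot":[0,0,0],"gripper":225}]' 4 >/dev/null
python3 g.py .5645 .0795 .102 92.2
```

```text
travel [-0.11  0.09 -0.  ] rot [ 0.    -0.002  0.005] t 10.75 pos [0.5635 0.0806 0.102 ] yaw 92.51 F [-1.3  4.9 -1.7] T [0.82 0.2  0.  ] open 19.8 q6 0.04
travel [-0.12  0.1   0.  ] rot [ 0.003 -0.002  0.005] t 11.05 pos [0.5635 0.0807 0.102 ] yaw 92.51 F [ 3.9  2.5 -5.4] T [ 0.45 -0.67  0.01] open 19.72 q6 0.04
```

Run:
```python
import cv2
im=cv2.imread('pics/w5.png')[175:275,265:365]; cv2.imwrite('pics/w5c.png',cv2.resize(im,None,fx=6,fy=6,interpolation=cv2.INTER_CUBIC))
```

```text
(no output)
```

View pics/w5c.png

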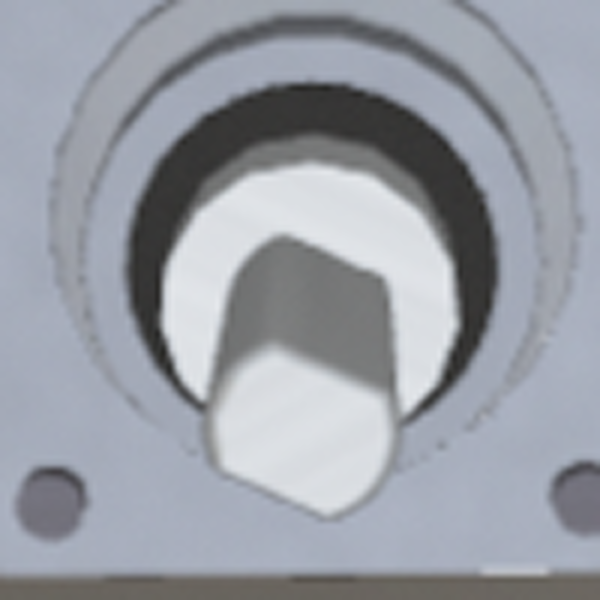

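The crop shows the flats' edges running down to the right at about 23°: the top face's edge goes from (275,345) to (390,390). The flats' normal is therefore about +67° from the jaw axis, which agrees with the pinch reading 20 mm. I'll open, turn the jaws by −1.17 rad and pinch again.

```bash
python3 -m handwheel '[{"travel":[0,0,0],"rot":[0,0,0],"gripper":170},{"travel":[0,0,0],"rot":[0,0,-0.12],"gripper":160},{"travel":[0,0,0],"rot":[0,0,-0.25],"gripper":160},{"travel":[-0.05,0,0],"rot":[0,0,-0.39],"gripper":160},{"travel":[-0.1,0,0],"rot":[0,0,-0.53],"gripper":160}]' 4 >/dev/null
python3 g.py .5635 .08 .102 159.5
python3 -m handwheel '[{"travel":[0,0,0],"rot":[0,0,-0.14],"gripper":160},{"travel":[0,0,0],"rot":[0,0,-0.28],"gripper":160},{"travel":[0,0,0],"rot":[0,0,-0.42],"gripper":160},{"travel":[0,0,0],"rot":[0,0,-0.56],"gripper":170},{"travel":[0,0,0],"rot":[0,0,-0.65],"gripper":180}]' 4 >/dev/null
python3 g.py .5635 .08 .102 159.5
```

```text
travel [0.11 0.04 0.09] rot [ 0.003  0.002 -0.634] t 11.55 pos [0.5638 0.0788 0.1029] yaw 123.17 F [-0.1  0.4 -0.3] T [-0.05  0.05 -0.01] open 32.63 q6 -0.5
travel [0.12 0.17 0.18] rot [0.001 0.004 0.02 ] t 12.05 pos [0.564  0.0781 0.1038] yaw 160.66 F [-0.1 -0.1  0. ] T [-0.02 -0.   -0.01] open 26.71 q6 -1.16
```

```bash
python3 -m handwheel '[{"travel":[0.05,0.13,0.2],"rot":[0,0.004,0.01],"gripper":190},{"travel":[0.05,0.13,0.2],"rot":[0,0.004,0.01],"gripper":225},{"travel":[0.05,0.13,0.2],"rot":[0,0.004,0.01],"gripper":225},{"travel":[0.05,0.13,0.2],"rot":[0,0.004,0.01],"gripper":225},{"travel":[0.05,0.13,0.2],"rot":[0,0.004,0.01],"gripper":225}]' 5 >/dev/null
python3 g.py .5635 .08 .102 159.5
```

```text
travel [ 0.1  -0.05  0.02] rot [0.003 0.002 0.01 ] t 12.55 pos [0.5646 0.0802 0.1022] yaw 160.07 F [ 2.8  4.6 -0.5] T [ 0.75 -0.47 -0.03] open 15.77 q6 -1.14
```

```bash
python3 -m handwheel '[{"travel":[0.05,0.06,0],"rot":[0,0,0],"gripper":240},{"travel":[0.05,0.06,0],"rot":[0,0,0],"gripper":240},{"travel":[0.05,0.06,0],"rot":[0,0,0],"gripper":240}]' 20 >/dev/null
python3 g.py .5635 .08 .102 159.5
```

```text
travel [ 0.1  -0.06  0.02] rot [0.002 0.002 0.009] t 12.85 pos [0.5646 0.0803 0.1022] yaw 160.02 F [ 3.7 -1.  -1.2] T [-0.28 -0.57 -0.03] open 14.87 q6 -1.14
```

```bash
python3 -m handwheel '[{"travel":[0,0,0],"rot":[0,0,0],"gripper":255},{"travel":[0,0,0],"rot":[0,0,0.14],"gripper":255},{"travel":[0,0,0],"rot":[0,0,0.28],"gripper":255},{"travel":[0,0,0],"rot":[0,0,0.42],"gripper":255},{"travel":[0,0,0],"rot":[0,0,0.56],"gripper":255}]' 40 >/dev/null
python3 g.py .5645 .0802 .102 92
python3 -m handwheel '[{"travel":[0,0,0],"rot":[0,0,0.14],"gripper":255},{"travel":[0,0,0],"rot":[0,0,0.28],"gripper":255},{"travel":[0,0,0],"rot":[0,0,0.42],"gripper":255},{"travel":[0,0,0],"rot":[0,0,0.56],"gripper":255},{"travel":[0,0,0],"rot":[0,0,0.65],"gripper":255}]' 40 >/dev/null
python3 g.py .5645 .0802 .102 92
```

```text
travel [0.03 0.05 0.02] rot [0.002 0.001 0.621] t 13.35 pos [0.5643 0.0797 0.1022] yaw 127.58 F [ 0.5 -0.8  0.1] T [-0.42 -0.07  0.11] open 14.62 q6 -0.58
travel [0.08 0.1  0.02] rot [ 0.     0.    -0.034] t 13.85 pos [0.5635 0.0794 0.1022] yaw 90.03 F [-0.9 -1.8  0.2] T [-0.25  0.13  0.05] open 14.63 q6 0.08
```

```bash
python3 -m handwheel '[{"travel":[0,0,0],"rot":[0,0,-0.035],"gripper":255},{"travel":[0,0,0],"rot":[0,0,-0.035],"gripper":255},{"travel":[0,0,0],"rot":[0,0,-0.035],"gripper":255}]' 40 >/dev/null
python3 g.py .5645 .0802 .102 92
python3 -m handwheel '[{"travel":[0,0,0],"rot":[0,0,0],"gripper":190},{"travel":[0,0,0],"rot":[0,0,0],"gripper":150},{"travel":[0,0,-1],"rot":[0,0,0],"gripper":130},{"travel":[0,0,-6],"rot":[0,0,0],"gripper":100},{"travel":[0,0,-11],"rot":[0,0,0],"gripper":0}]' 40 >/dev/null
python3 g.py .4625 .343 .15 188
```

```text
travel [0.08 0.1  0.02] rot [0.    0.    0.003] t 14.15 pos [0.5635 0.0794 0.1022] yaw 92.14 F [ 2.4  0.7 -1.1] T [-0.05 -0.35 -0.01] open 14.9 q6 0.04
travel [26.72 -8.95  6.27] rot [-0.003 -0.002 -1.673] t 14.65 pos [0.5622 0.0794 0.2125] yaw 92.16 F [ 1.9 -0.2  1.1] T [-0.04 -0.01 -0.02] open 50.86 q6 0.04
```

```bash
python3 - <<'E'
from h import *
snap('wrist','w6.png',(265,150,365,290),4)
E
python3 -m handwheel '[{"travel":[5,-2,0],"rot":[0,0,-0.14],"gripper":0},{"travel":[10,-4,0],"rot":[0,0,-0.28],"gripper":0},{"travel":[15,-6,1],"rot":[0,0,-0.42],"gripper":0},{"travel":[20,-8,2],"rot":[0,0,-0.56],"gripper":0},{"travel":[25,-9,4],"rot":[0,0,-0.7],"gripper":0}]' 40 >/dev/null
python3 g.py .4625 .343 .15 188
```

```text
travel [3.2  1.69 4.25] rot [ 0.008  0.015 -0.967] t 15.2 pos [0.471  0.3079 0.1926] yaw 132.61 F [1.9 0.2 0.3] T [-0.05 -0.02  0.01] open 87.53 q6 -0.22
```

```bash
python3 -m handwheel '[{"travel":[3.2,1.7,2],"rot":[0,0,-0.14],"gripper":0},{"travel":[3.2,1.7,3],"rot":[0,0,-0.28],"gripper":0},{"travel":[3.2,1.7,4],"rot":[0,0,-0.42],"gripper":0},{"travel":[3.2,1.7,4.2],"rot":[0,0,-0.56],"gripper":0},{"travel":[3.2,1.7,4.2],"rot":[0,0,-0.7],"gripper":0}]' 40 >/dev/null
python3 -m handwheel '[{"travel":[0,0,0],"rot":[0,0,-0.14],"gripper":0},{"travel":[0,0,0],"rot":[0,0,-0.26],"gripper":0},{"travel":[0,0,0],"rot":[0,0,-0.26],"gripper":0}]' 40 >/dev/null
python3 g.py .4625 .343 .15 188
cat > p.py <<'E'
from h import *
import sys
np.set_printoptions(precision=4,suppress=True)
st=bot.get_state(); im=snap('wrist')
for t,z in {'sprocket':0,'set_screws':.024}.items():
    print(t,[(np.round(d['p'],2),np.round(d['location'],1),np.round(atz('wrist',d['location'],z,st),4)) for d in spotter.spot_point('wrist',t)[:3]])
for r in spotter.regions_of('wrist','sprocket')[:2]:
    m=r['pixels'].astype(np.uint8); print(round(r['p'],2),m.sum(),r['location'])
    k=cv2.dilate(m,np.ones((9,9)))
    b=((im.min(2)>150)&(k>0)).astype(np.uint8)
    n,l,s,c=cv2.connectedComponentsWithStats(b)
    for i in range(1,n):
        if s[i,4]>20: print('bright',c[i],s[i],atz('wrist',c[i],.024,st))
A=cv2.resize(im[60:420,120:520],(500,450))[:,:,::-1]
B=cv2.resize(cv2.imread('pics/w6.png'),(290,406)); C=np.zeros((450,790,3),np.uint8); C[:,:500]=A; C[:406,500:]=B
cv2.imwrite('pics/'+sys.argv[1],C)
E
python3 p.py w7.png
```

```text
travel [-0.03 -0.02  0.1 ] rot [0.    0.016 0.001] t 16.0 pos [0.4621 0.3431 0.151 ] yaw -171.94 F [-0.8  0.1  0.7] T [ 0.06  0.06 -0.01] open 87.72 q6 -1.13
sprocket [(np.float64(0.85), array([434.7,  85.6]), array([0.3532, 0.4143, 0.    ])), (np.float64(0.79), array([443., 225.]), array([0.4601, 0.4446, 0.    ])), (np.float64(0.78), array([318.6, 212.3]), array([0.464 , 0.3399, 0.    ]))]
set_screws [(np.float64(0.89), array([444.3,  82.2]), array([0.3527, 0.4148, 0.024 ])), (np.float64(0.8), array([324. , 219.9]), array([0.4643, 0.3443, 0.024 ])), (np.float64(0.75), array([450.7, 234.1]), array([0.4616, 0.4444, 0.024 ]))]
0.83 2803 [442.7, 228.3]
bright [431.9412 221.2647] [427 217  11  10  68] [0.4536 0.4276 0.024 ]
bright [472.0606 246.7273] [469 243   7   8  33] [0.4693 0.4634 0.024 ]
0.75 3487 [431.1, 85.2]
bright [426.0652  63.7174] [421  57  11  14  92] [0.3425 0.3994 0.024 ]
bright [447.2857  93.2857] [444  91   7   6  21] [0.3597 0.4186 0.024 ]
bright [456.7808 107.1233] [452 102  11  11  73] [0.368  0.4275 0.024 ]
```

View pics/w7.png

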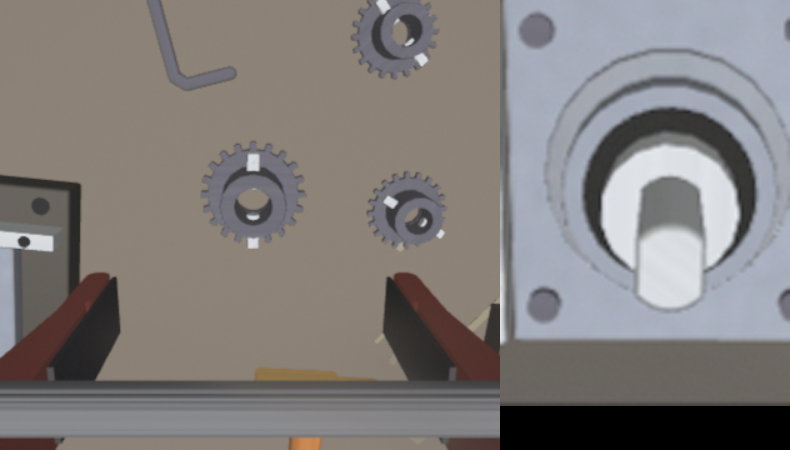

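Both views look right. The shaft's flats now run vertically in the right panel, facing front and back, and the sprocket's screws lie along tool x at (253,162) and (252,242). I'll descend onto the hub.

```bash
python3 -m handwheel '[{"travel":[-0.2,0,5],"rot":[0,0.016,0],"gripper":0},{"travel":[-0.2,0,10],"rot":[0,0.016,0],"gripper":0},{"travel":[-0.2,0,14],"rot":[0,0.016,0],"gripper":30},{"travel":[-0.2,0,15.5],"rot":[0,0.016,0],"gripper":60},{"travel":[-0.2,0,15.5],"rot":[0,0.016,0],"gripper":60}]' 40 >/dev/null
python3 g.py .464 .343 -.018 188
```

```text
travel [0.09 0.04 1.13] rot [-0.002 -0.005 -0.003] t 16.7 pos [ 0.465   0.3427 -0.0068] yaw -172.19 F [-0.3  0.6 -0.5] T [0.03 0.05 0.01] open 68.6 q6 -1.13
```

```bash
python3 -m handwheel '[{"travel":[0.1,0,0.5],"rot":[0,-0.004,0],"gripper":80},{"travel":[0.1,0,1.0],"rot":[0,-0.004,0],"gripper":100},{"travel":[0.1,0,1.1],"rot":[0,-0.004,0],"gripper":110},{"travel":[0.1,0,1.1],"rot":[0,-0.004,0],"gripper":120}]' 8 >/dev/null
python3 g.py .464 .343 -.018 188
python3 -m handwheel '[{"travel":[0,0,0],"rot":[0,0,0],"gripper":160},{"travel":[0,0,0],"rot":[0,0,0],"gripper":160},{"travel":[0,0,0],"rot":[0,0,0],"gripper":160},{"travel":[0,0,0],"rot":[0,0,0],"gripper":160}]' 8 >/dev/null
python3 g.py .464 .343 -.018 188
```

```text
travel [0.05 0.01 0.13] rot [-0.001  0.001 -0.003] t 17.1 pos [ 0.4645  0.343  -0.0167] yaw -172.2 F [ 0.4  0.2 -0.6] T [-0.03  0.03  0.01] open 47.17 q6 -1.13
travel [ 0.09 -0.03  0.21] rot [-0.     0.002 -0.003] t 17.5 pos [ 0.4648  0.3434 -0.0159] yaw -172.19 F [0.3 1.7 2.2] T [ 0.21  0.08 -0.01] open 40.3 q6 -1.13
```

```bash
python3 -m handwheel '[{"travel":[0,0,0],"rot":[0,0,0],"gripper":200},{"travel":[0,0,0],"rot":[0,0,0],"gripper":200},{"travel":[0,0,-4],"rot":[0,0,0],"gripper":200},{"travel":[0,0,-9],"rot":[0,0,0],"gripper":200},{"travel":[0,0,-14],"rot":[0,0,0],"gripper":200}]' 45 >/dev/null
python3 -m handwheel '[{"travel":[0,0,-5],"rot":[0,0,0],"gripper":200},{"travel":[0,0,-9],"rot":[0,0,0],"gripper":200},{"travel":[0,0,-9],"rot":[0,0,0],"gripper":200}]' 45 >/dev/null
python3 g.py .5635 .0803 .19 182
python3 p.py w8.png
```

```text
travel [ -6.13 -27.41   3.03] rot [0.002 0.007 0.101] t 18.3 pos [0.4654 0.3435 0.2202] yaw -172.22 F [ 0.4 -0.5 -2.7] T [0.07 0.01 0.04] open 39.64 q6 -1.13
sprocket [(np.float64(0.93), array([425.2, 208.3]), array([0.4615, 0.4464, 0.    ])), (np.float64(0.85), array([320. , 286.9]), array([0.5586, 0.354 , 0.    ]))]
set_screws [(np.float64(0.83), array([429.8, 216.3]), array([0.4647, 0.4457, 0.024 ])), (np.float64(0.83), array([419.8,  87.7]), array([0.3536, 0.4138, 0.024 ])), (np.float64(0.7), array([323. , 310.5]), array([0.5739, 0.3592, 0.024 ]))]
0.8 14467 [319.5, 285.1]
bright [320.7558 251.2038] [311 238  20  27 520] [0.5127 0.3485 0.024 ]
bright [320.9273 334.8   ] [312 331  19   9 110] [0.6008 0.3608 0.024 ]
0.8 2290 [411.3, 91.3]
bright [406.0986  71.5634] [402  66  10  12  71] [0.3423 0.3995 0.024 ]
bright [431.7119 106.5085] [427 102  10  10  59] [0.3675 0.4273 0.024 ]
```

View pics/w8.png

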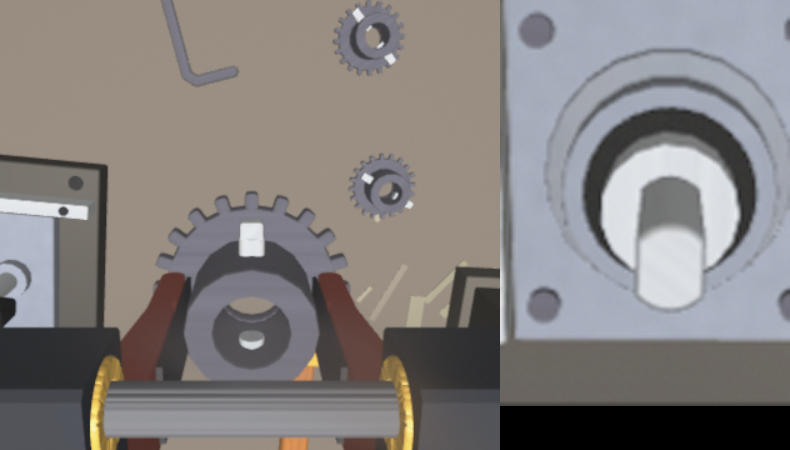

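The sprocket is held squarely: its screw head and the screw point in the bore share column 320.8. From the screw head's rows I get the axis about 1.8 mm towards tool −x. I'll carry it over the shaft.

```bash
python3 -m handwheel '[{"travel":[-1,-5,0],"rot":[0,0.004,0.05],"gripper":200},{"travel":[-2,-10,0],"rot":[0,0.004,0.1],"gripper":200},{"travel":[-3.3,-15,0],"rot":[0,0.004,0.1],"gripper":200},{"travel":[-4.4,-20,0],"rot":[0,0.004,0.1],"gripper":200},{"travel":[-5.5,-24,0],"rot":[0,0.004,0.1],"gripper":200}]' 45 >/dev/null
python3 g.py .5619 .0803 .165 182
```

```text
travel [-1.23 -2.92  4.22] rot [-0.007 -0.016  0.001] t 19.0 pos [0.5492 0.1094 0.2072] yaw -177.96 F [ 1.   0.3 -4.2] T [ 0.04 -0.03  0.02] open 39.37 q6 -1.47
```

```bash
python3 -m handwheel '[{"travel":[-1.2,-2.9,0],"rot":[-0.007,-0.016,0],"gripper":200},{"travel":[-1.2,-2.9,2],"rot":[-0.007,-0.016,0],"gripper":200},{"travel":[-1.2,-2.9,4],"rot":[-0.007,-0.016,0],"gripper":200},{"travel":[-1.2,-2.9,4.2],"rot":[-0.007,-0.016,0],"gripper":200},{"travel":[-1.2,-2.9,4.2],"rot":[-0.007,-0.016,0],"gripper":200}]' 45 >/dev/null
python3 g.py .5619 .0803 .14 182
python3 - <<'E'
from h import *
st=bot.get_state(); snap('wrist','w9.png',(220,200,420,400),3)
E
```

```text
travel [-0.17 -0.02  2.25] rot [-0.    -0.005  0.001] t 19.5 pos [0.5603 0.0804 0.1625] yaw -177.95 F [-0.2 -0.2 -3.5] T [0.01 0.02 0.01] open 39.46 q6 -1.52
```

View pics/w9.png

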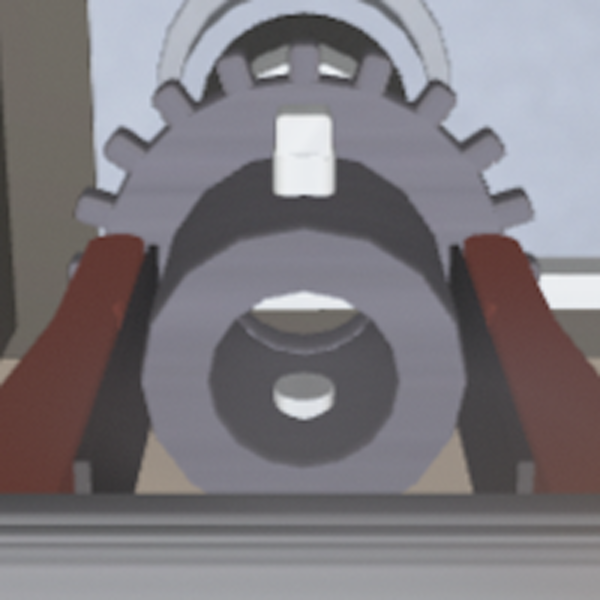

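The view shows the hub centred between the fingers, with the bore centre at about (304,378) in the crop. The screw is in line with tool x. I'll lower it onto the shaft end while watching the forces.

```bash
python3 -m handwheel '[{"travel":[-0.22,0,1],"rot":[0,-0.005,0],"gripper":200},{"travel":[-0.22,0,2],"rot":[0,-0.005,0],"gripper":200},{"travel":[-0.22,0,2],"rot":[0,-0.005,0],"gripper":200}]' 45 >/dev/null
python3 g.py .5624 .0803 .128 182
python3 -m handwheel '[{"travel":[0,0,0.5],"rot":[0,0,0],"gripper":200},{"travel":[0,0,1.0],"rot":[0,0,0],"gripper":200},{"travel":[0,0,1.0],"rot":[0,0,0],"gripper":200}]' 45 >/dev/null
python3 g.py .5624 .0803 .128 182
```

```text
travel [-0.01 -0.06  1.39] rot [-0.    -0.     0.002] t 19.85 pos [0.5623 0.0809 0.1419] yaw -177.91 F [-0.1 -0.8 -4.4] T [ 0.08  0.   -0.02] open 39.75 q6 -1.52
travel [-0.   -0.04  0.31] rot [-0.    -0.     0.001] t 20.15 pos [0.5623 0.0807 0.1311] yaw -177.92 F [ 2.  -1.5 -4. ] T [-0.1  -0.35  0.01] open 39.57 q6 -1.52
```

```bash
python3 -m handwheel '[{"travel":[-0.03,-0.03,0.5],"rot":[0,0,0],"gripper":200},{"travel":[-0.03,-0.03,1.0],"rot":[0,0,0],"gripper":200},{"travel":[-0.03,-0.03,1.3],"rot":[0,0,0],"gripper":200},{"travel":[-0.03,-0.03,1.3],"rot":[0,0,0],"gripper":200}]' 45 >/dev/null
python3 g.py .5624 .0803 .108 182
python3 -m handwheel '[{"travel":[0,0,0.4],"rot":[0,0,0],"gripper":200},{"travel":[0,0,0.8],"rot":[0,0,0],"gripper":200},{"travel":[0,0,0.8],"rot":[0,0,0],"gripper":200}]' 45 >/dev/null
python3 g.py .5624 .0803 .108 182
```

```text
travel [ 0.01 -0.02  0.94] rot [-0.    -0.001  0.002] t 20.55 pos [0.5625 0.0805 0.1174] yaw -177.91 F [ 1.7  0.5 -4.4] T [ 0.07 -0.25 -0.01] open 39.67 q6 -1.52
travel [ 0.07 -0.01  0.11] rot [-0.     0.     0.001] t 20.85 pos [0.5631 0.0805 0.1091] yaw -177.92 F [ 6.4 -0.7 -6.4] T [ 0.06 -0.86  0.01] open 39.63 q6 -1.52
```

```bash
python3 -m handwheel '[{"travel":[-0.07,0,0.4],"rot":[0,0,0],"gripper":200},{"travel":[-0.07,0,0.8],"rot":[0,0,0],"gripper":200},{"travel":[-0.07,0,1.0],"rot":[0,0,0],"gripper":200},{"travel":[-0.07,0,1.0],"rot":[0,0,0],"gripper":200}]' 45 >/dev/null
python3 g.py .5635 .0803 .084 182
python3 -m handwheel '[{"travel":[-0.02,0,0.4],"rot":[0,0,0],"gripper":200},{"travel":[-0.02,0,0.8],"rot":[0,0,0],"gripper":200},{"travel":[-0.02,0,1.1],"rot":[0,0,0],"gripper":200},{"travel":[-0.02,0,1.1],"rot":[0,0,0],"gripper":200}]' 45 >/dev/null
python3 g.py .5635 .0803 .084 182
```

```text
travel [-0.02 -0.02  1.42] rot [-0.    -0.001  0.001] t 21.25 pos [0.5633 0.0805 0.0982] yaw -177.92 F [-0.1 -0.4 -4.7] T [ 0.05 -0.02 -0.03] open 39.65 q6 -1.52
travel [-0.03 -0.01  0.25] rot [-0.001 -0.002  0.001] t 21.65 pos [0.5632 0.0804 0.0865] yaw -177.92 F [ 0.9 -0.1 -4. ] T [ 0.05 -0.08 -0.03] open 39.3 q6 -1.52
```

```bash
python3 -m handwheel '[{"travel":[0,0,0.3],"rot":[0,0,0],"gripper":255},{"travel":[0,0,0.5],"rot":[0,0,0],"gripper":255},{"travel":[0,0,0.5],"rot":[0,0,0],"gripper":255}]' 60 >/dev/null
python3 g.py .5635 .0803 .084 182
```

```text
travel [ 0.01 -0.02  0.01] rot [-0.     0.     0.001] t 21.95 pos [0.5636 0.0805 0.0841] yaw -177.92 F [-4.2  0.5  5.6] T [-0.08  0.72 -0.04] open 39.44 q6 -1.52
```

```bash
python3 -m handwheel '[{"travel":[0.04,0,0.5],"rot":[0,0,0],"gripper":255},{"travel":[0.04,0,0.6],"rot":[0,0,0],"gripper":255},{"travel":[0.04,0,0.6],"rot":[0,0,0],"gripper":255},{"travel":[0.04,0,0.6],"rot":[0,0,0],"gripper":255}]' 60 >/dev/null
python3 g.py .5635 .0803 .084 182
```

```text
travel [ 0.04 -0.02 -0.  ] rot [-0.     0.005  0.002] t 22.35 pos [0.5639 0.0805 0.084 ] yaw -177.91 F [-10.5  -0.9  18.9] T [-0.25  1.71 -0.  ] open 39.21 q6 -1.52
```

```bash
python3 -m handwheel '[{"travel":[0.18,0,0.65],"rot":[0,0.005,0],"gripper":255},{"travel":[0.18,0,0.65],"rot":[0,0.005,0],"gripper":255},{"travel":[0.18,0,0.65],"rot":[0,0.005,0],"gripper":255},{"travel":[0.18,0,0.65],"rot":[0,0.005,0],"gripper":255}]' 60 >/dev/null
python3 g.py .5635 .0803 .084 182; python3 s.py w10.png; python3 g.py .5635 .0803 .084 182
```

```text
travel [ 0.04 -0.02 -0.  ] rot [-0.     0.008  0.002] t 22.75 pos [0.5639 0.0805 0.084 ] yaw -177.91 F [-6.8 -0.  19.5] T [-0.21  1.22  0.  ] open 39.34 q6 -1.52
shaft_end [(np.float64(0.78), array([317.8, 348.1]), array([0.5645, 0.0783, 0.154 ]))]
shoulder [(np.float64(0.77), array([318.8, 288.3]), array([0.5651, 0.0783, 0.1   ]))]
clamp_knob_grip [(np.float64(0.9), array([537.4, 288.7]), array([0.5612, 0.1762, 0.101 ]))]
carriage []
travel [ 0.04 -0.02 -0.  ] rot [-0.     0.008  0.002] t 23.0 pos [0.5639 0.0805 0.084 ] yaw -177.91 F [-7.   0.  19.3] T [-0.18  1.18 -0.04] open 39.15 q6 -1.52
```

```bash
python3 -c "
from workcell import ticket; print(ticket.close_job())"
```

```text
the job is handed in; nothing more can be done
None
```

The sprocket is seated hub up on the shaft's shoulder with a screw over each flat. The gripper is still holding it by the hub and pressing down. I handed the job in at about 23 s; no verdict was reported.

**What I did**
- **Clamp knob:** I turned it clockwise about 1.3 rad, from about 0.28 to about 1.58. That is an estimate from the camera and tool angles, not a direct reading of the joint. Side force on the tool at the readings stayed at about 5 N or less, with about 3 N along the slide.
- **Carriage:** the shaft was found within about 1–2 mm of the same place before and after, so the carriage did not shift measurably. I did not pull on it to test the lock.
- **Shaft:** the first pinch read 20 mm, so the jaws were off the flats. After turning the jaws it read 14.9 mm, square on the flats. I then turned the shaft to yaw 92°, which faces the flats front and back for a mould yaw of about 2°.
- **Sprocket:** I picked the larger of the three hubbed ones (about 66 mm; the other two are about 48 mm). It passed the height where wrongly aligned screws would have stopped it.

**Last checks**
- **Seating:** the sprocket's underside is at about 0.100 m, which is the shoulder height.
- **Press and grip:** the downward press is about 19 N net, or roughly 23 N counting its weight. The grip is set to 60 N and reads 39 mm on the 40 mm hub.

**What disagreed**
- **Fingertips:** the real fingertips sit about 30 mm behind the stated TCP. My first two closes at the knob met nothing above the bar, and I corrected for the offset after that.
- **Side force:** about 7 N along x remains while pressing.

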